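# Tidy the coffee table: remotes to their rests, photo into its clip

### The job

Tidy the coffee table: lay each of the three remote controls, keys up, on the wooden rest made for its length, centred on it and lying along it between the two end lips, and press the photo panel upright, centred and fully home, into the sprung jaws of the photo stand. Any order will do; do not shift the candle glass or the stack of coasters that stand among them.

Things in the scene. Friction and masses are not known exactly. Their poses are not given: they have to be found in the camera images.
- long_remote (a point): The long remote control: slim black plastic with a grid of grey keys on top, 170 long (its x) x 42 wide (its y) x 20 mm high (its z, up), about 120 g, loose, lying keys up on the table. The point is its centre, 10 mm above its underside.
- rest_long: The rest for the long remote: fixed dark wooden plate with a cork top, 206 long (x) x 58 mm wide (y); the cork is 6 mm above the table. A lip 8 mm thick, its top 14 mm above the table, stands at each short end, 190 mm clear between them; the long sides are open. Origin: centre of the underside, on the table.
- medium_remote (a point): The medium remote control: broad grey plastic with a grid of black keys on top, 125 long (its x) x 52 wide (its y) x 22 mm high (its z, up), about 120 g, loose, lying keys up on the table. The point is its centre, 11 mm above its underside.
- rest_medium: The rest for the medium remote: fixed dark wooden plate with a cork top, 161 long (x) x 68 mm wide (y); the cork is 6 mm above the table. A lip 8 mm thick, its top 14 mm above the table, stands at each short end, 145 mm clear between them; the long sides are open. Origin: centre of the underside, on the table.
- short_remote (a point): The short remote control: small black plastic with one round pad and a few round keys on top, 85 long (its x) x 36 wide (its y) x 16 mm high (its z, up), about 60 g, loose, lying keys up on the table. The point is its centre, 8 mm above its underside.
- rest_short: The rest for the short remote: fixed dark wooden plate with a cork top, 121 long (x) x 52 mm wide (y); the cork is 6 mm above the table. A lip 8 mm thick, its top 14 mm above the table, stands at each short end, 105 mm clear between them; the long sides are open. Origin: centre of the underside, on the table.
- photo_panel (a point): Stiff acrylic photo panel, 90 wide (x) x 8 thick (y) x 120 mm high (z, up), 100 g, same tree picture on both faces; loose, upright in the 11 mm slot of a fixed dark wooden block (100 x 40 mm, 30 mm high). Its lower edge is 8 mm and its top edge 128 mm above the table. The point is its centre, 60 mm above its lower edge.
- clip: Photo stand, fixed: dark wooden base 110 (x) x 80 mm (y), top at 12 mm. Two sprung steel jaws, 70 mm long along x, meet at y = 0 with a 4 mm gap, upright to 28 mm, then flared to a mouth 21 mm wide at 48 mm height. The panel, faces square to y, pressed straight down (some 3 to 10 N) parts them; home when its lower edge is on the base (its centre 72 mm up). Origin: centre of underside.
- candle_glass: A bystander: a small empty amber candle glass, 44 mm across, 45 mm high, loose on the table. Origin: centre of its underside.
- coasters: A bystander: a stack of small square coasters, 44 x 44 mm, 28 mm high, one loose piece on the table. Origin: centre of its underside.

How it is judged:
By the outcome, as a careful person would: the job done as asked, in the order asked, and still so for the second after the job is handed in, with the robot touching nothing.
It also fails if it takes over 115 s, if anything falls off the work surface, if the arm or the gripper's body presses on something with over 40 N, if the wrist force passes 120 N, or if a joint passes its speed limit or range.

### The arm

A 7-joint arm with a two-finger parallel gripper is mounted at the origin on the work surface. World frame = base frame: x ahead of the robot, y to its left, z up, the work surface at z = 0. Lengths are in m, angles in rad, forces in N, time in s.
With the tool pointing down it reaches from about 0.425 to 1.025 m from the base axis. Payload 3.6 kg.
Tool frame: the origin (TCP) lies midway between the tips of the shut fingers; the grasp point (between the pads) lies 19 mm behind it (grasp_offset is the distance from the TCP to the grasp point, in m); z points along the fingers, y is the line along which they close (so a half turn about z gives the same grasp; the last joint's range is limited). The gripper opens to 85 mm and grips with 20 to 120 N. Pads are 22 mm wide; open, the fingers measure 114 mm over their backs; the gripper's body (76 mm by 85 mm) begins 54 mm behind the grasp point. The pads swing forward as they close: fully open they stand 13 mm farther back than shut.
Start: joints at [1.236, 0.591, 0.048, 1.609, -0.033, 0.943, -0.034], TCP at [0.174, -0.704, 0.231] pointing down, gripper open.
Joint ranges: [-2.69, 2.69], [-0.47, 2.24], [-1.27, 1.36], [0.19, 2.51], [-1.53, 4.68], [0.08, 2.07], [-3.09, 3.09]. Speed limits (rad/s): [2.57, 2.57, 3.14, 3.14, 3.14, 3.14, 3.14].

### API

Orientations are given as [roll, pitch, yaw] about the fixed x, y, z axes, in that order (R = Rz(yaw) Ry(pitch) Rx(roll)).
In Python, from workcell import goto, movel, move_joints, move_gripper, pause, solve_ik, grab_frame, camera_params, MotionError, sign_off, get_time_s, get_q, get_dq, get_joint_torque, get_tool_pos, get_eef_rot, get_contact_force, get_torque, get_grip_width, get_finger_force, grasp_offset gives the robot as it stands. The module is installed in compiled form; this text tells all that it offers. Calls block until the motion is done:
- goto(position, orientation): joint-space move of the TCP to a pose.
- movel(position, feed=0.15, rotation=None, f_stop=None): straight line of the TCP; rotation=None keeps the orientation; feed is the mean speed in m/s. With f_stop (N) it stops when the force on the tool has changed by that much, and returns True; else False.
- move_joints(angles): joint-space move.
- move_gripper(opening): opening from 0.0 (shut) to 1.0 (fully open); the grip force is fixed at half the most; returns when the fingers have stopped.
- pause(seconds).
- solve_ik(position, orientation): joint angles nearest the present ones, or None.
- grab_frame(name): name is "scene" or "top" or "wrist"; returns (picture, depth): 384x512x3 uint8, red, green, blue; 384x512 float32, m along the optical axis (not along the pixel's ray), 0 where there is no reading.
- camera_params(name): a dict with "mtx" (3x3 intrinsics, pixels), "R" (3x3) and "t" (3): a world point X has camera coordinates R X + t. Camera axes: x right, y down, z forward; pixel columns grow to the right and rows downward; lengths in m; the calibration is good to about 2 mm. A picture is of the moment at which its call begins: read the wrist's pose just before it. camera_params takes no time and is no camera call; for the wrist camera it gives the pose at the moment of the call.
A pose or a line that the arm cannot do raises MotionError and nothing moves.
- sign_off(): hands the job in; it is judged then, once.
Readings, each from a call of its own:
- get_time_s(): time.
- get_q(): joint angles.
- get_dq(): joint speeds.
- get_joint_torque(): joint torques, N m.
- get_tool_pos(): TCP position.
- get_eef_rot(): TCP orientation.
- get_contact_force(): force on the tool from outside, world axes, zero at the start.
- get_torque(): the same for the moment, N m.
- get_grip_width(): opening from 0.0 (shut) to 1.0 (fully open).
- get_finger_force(): force on a finger pad.
Only numpy, scipy, OpenCV 4.12 (cv2) and the standard library are available. Lean on these libraries where they do the work, as an engineer would, in place of code of your own. Each camera call takes 0.05 s, during which the arm holds its last target. There are 200 camera calls.

## Working session

There is one attempt and no reset: what is moved stays moved. The work goes in short steps, each a Python script; the robot and the scene stay as the last script left them, time stands still between calls to the robot, and variables do not carry over. Pictures are saved under pics/ and viewed, at most 14 in all, crops included, and the job is handed in when it is done.

```bash
mkdir -p pics; ls; python3 - <<'E'
from workcell import *
import cv2,numpy as np
np.set_printoptions(precision=4,suppress=True)
for n in("top","scene","wrist"):
    p,d=grab_frame(n); cv2.imwrite(f"pics/{n}0.png",cv2.cvtColor(p,cv2.COLOR_RGB2BGR)); np.save(f"{n}0.npy",d)
    c=camera_params(n); print(n,c["mtx"].tolist(),-c["R"].T@c["t"],c["R"].tolist(),d.min(),d.max())
print(get_time_s(),get_eef_rot(),grasp_offset if not callable(grasp_offset) else grasp_offset())
E
```

```text
pics
top [[477.195747315938, 0.0, 244.9123224730884], [0.0, 477.195747315938, 196.68466121597538], [0.0, 0.0, 1.0]] [ 0.3278 -0.0003  1.3102] [[0.027731025665185205, -0.9995223957842218, 0.01363710164684194], [-0.9856141506576842, -0.029615396775557377, -0.1663961366653629], [0.16672053334514222, -0.008826584820629752, -0.9859646825122672]] 0.0 2.278542
scene [[413.8484948529062, 0.0, 246.8768624467243], [0.0, 413.8484948529062, 188.74271696734036], [0.0, 0.0, 1.0]] [ 1.4854 -0.1524  0.9038] [[0.13458459185481228, 0.9907350806428, 0.018193065134218186], [0.6502341999561315, -0.07444587085542563, -0.756077573744908], [-0.7477181774189277, 0.11358614482533332, -0.6542290996745981]] 0.0 3.7417493
wrist [[312.1179422377367, 0.0, 251.8363833798711], [0.0, 312.1179422377367, 188.74957929242777], [0.0, 0.0, 1.0]] [ 0.243  -0.6861  0.3724] [[0.24023661218017398, -0.9707142693571919, -0.0004212297825226477], [-0.9313265517700035, -0.2306110806800805, 0.2818676700790002], [-0.2737101096715124, -0.06732263166203827, -0.9594531979881614]] 0.0 1.4418526
0.15 [-3.1398  0.0001  0.2419] 0.0187
```

View pics/top0.png

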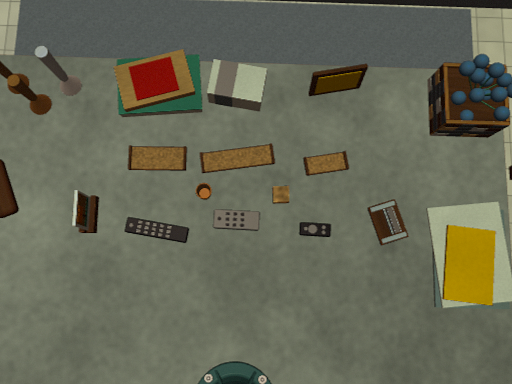

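View pics/scene0.png

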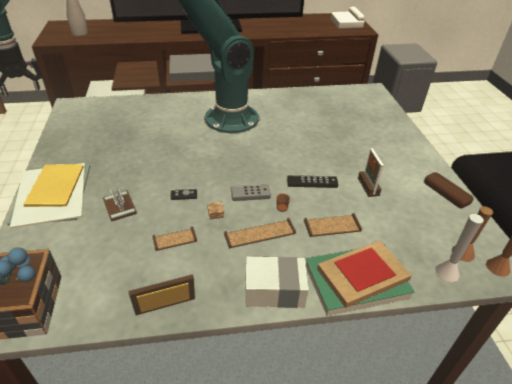

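The top view shows the cork rests at (158,158) medium, (237,158) long and (326,163) short. The remotes are at (157,230) long, (237,220) medium and (315,229) short. The panel in its block is at (85,212), the clip at (388,222), the candle at (204,191) and the coasters at (281,194). The scene view shows the same layout from the front.

I'll get coarse positions from the top view, triangulated against the scene view.

```bash
cat > h.py <<'E'
import numpy as np, cv2
from workcell import *
np.set_printoptions(precision=4,suppress=True)
def snap(n):
    c=camera_params(n); p,d=grab_frame(n); c["C"]=-c["R"].T@c["t"]; return cv2.cvtColor(p,cv2.COLOR_RGB2BGR),d,c
def rays(c,uv):
    uv=np.atleast_2d(uv).astype(float); v=np.c_[uv,np.ones(len(uv))]@np.linalg.inv(c["mtx"]).T@c["R"]; return v
def cast(c,uv,z):
    v=rays(c,uv); return c["C"]+v*((z-c["C"][2])/v[:,2])[:,None]
def proj(c,X):
    q=(np.atleast_2d(X)@c["R"].T+c["t"])@c["mtx"].T; return q[:,:2]/q[:,2:]
def tri(cs,uvs):
    A=np.zeros((3,3));b=np.zeros(3)
    for c,uv in zip(cs,uvs):
        v=rays(c,uv)[0]; v/=np.linalg.norm(v); P=np.eye(3)-np.outer(v,v); A+=P;b+=P@c["C"]
    return np.linalg.solve(A,b)
def blob(mask,near=None,minA=60):
    """contour nearest a pixel (or biggest)"""
    cs=[k for k in cv2.findContours(mask.astype(np.uint8),cv2.RETR_EXTERNAL,cv2.CHAIN_APPROX_NONE)[0] if cv2.contourArea(k)>minA]
    if not cs: return None
    if near is None: return max(cs,key=cv2.contourArea)
    return max(cs,key=lambda k:cv2.pointPolygonTest(k,(float(near[0]),float(near[1])),True))
def rect(c,k,z):
    """min-area rectangle of a contour cast onto height z: centre, (long,short), yaw of long side"""
    P=cast(c,k[:,0,:],z)[:,:2]; (ctr,(a,b),ang)=cv2.minAreaRect((P*1000).astype(np.float32))
    if a<b: a,b,ang=b,a,ang+90
    ang=(ang+90)%180-90
    return np.array(ctr)/1000,(a,b),np.radians(ang)
E
python3 - <<'E'
from h import *
c=camera_params("top");c["C"]=-c["R"].T@c["t"]; s=camera_params("scene");s["C"]=-s["R"].T@s["t"]
im=cv2.imread("pics/top0.png");d=np.load("top0.npy")
sc=cv2.imread("pics/scene0.png")
def cork(i):
    h=cv2.cvtColor(i,cv2.COLOR_BGR2HSV); return (h[...,0]>8)&(h[...,0]<22)&(h[...,1]>90)&(h[...,2]>90)
# plane check
for uv in((120,280),(300,270),(360,140)): print("table z",((rays(c,uv)[0]*d[uv[1],uv[0]])+c["C"]))
for n,uv,us in(("rl",(237,158),(260,232)),("rm",(158,158),(333,225)),("rs",(326,163),(175,239))):
    k=blob(cork(im),uv);k2=blob(cork(sc),us)
    m=lambda k:np.array(cv2.minAreaRect(k)[0])
    print(n,*rect(c,k,.006),"tri",tri((c,s),(m(k),m(k2))))
dark=lambda i:(i.max(2)<60)
h=cv2.cvtColor(im,cv2.COLOR_BGR2HSV)
for n,uv in(("long",(157,230)),("med",(237,220)),("short",(315,229))):
    x0,y0=uv[0]-45,uv[1]-28; w=im[y0:y0+56,x0:x0+90]
    bg=np.median(w.reshape(-1,3),0); df=np.abs(w.astype(int)-bg).max(2)>28
    df=cv2.morphologyEx(df.astype(np.uint8),cv2.MORPH_CLOSE,np.ones((3,3)))
    k=blob(df,(45,28))+[[x0,y0]]; print(n,*rect(c,k,.02),"bg",bg)
for n,uv in(("panel",(85,212)),("clip",(388,222)),("candle",(204,191)),("coast",(281,194)),("long",(157,230)),("med",(237,220)),("short",(315,229))):
    x0,y0=uv[0]-30,uv[1]-30; vv,uu=np.mgrid[y0:y0+60,x0:x0+60]
    P=rays(c,np.c_[uu.ravel(),vv.ravel()])*d[vv,uu].ravel()[:,None]+c["C"]
    Q=P[P[:,2]>.012]; print(n,"n",len(Q),"med",np.median(Q,0),"min",Q.min(0),"max",Q.max(0))
E
```

```text
table z [ 0.3116  0.3184 -0.0006]
table z [ 0.3517 -0.167   0.003 ]
table z [ 0.7227 -0.3353  0.0011]
rl [0.6595 0.0137] (190.9610137939453, 54.803199768066406) -1.4083848125864729 tri [0.6598 0.0145 0.0047]
rm [0.6539 0.2373] (144.9868621826172, 63.44281768798828) -1.5399059821741474 tri [0.654  0.2372 0.0041]
rs [ 0.6524 -0.2358] (103.23490905761719, 49.09471893310547) -1.3711315498625494 tri [ 0.6527 -0.2356  0.0042]
long [0.4492 0.2247] (170.3322296142578, 43.17568588256836) 1.420371134731188 bg [ 96. 114. 109.]
med [0.4824 0.0121] (119.53579711914062, 53.419342041015625) 1.5497970352835129 bg [ 94. 110. 107.]
short [ 0.4627 -0.2032] (84.53023529052734, 38.06312561035156) 1.5687956270259746 bg [ 93. 110. 106.]
panel n 887 med [0.4846 0.4087 0.0605] min [ 0.3278 -0.0003  0.0123] max [0.5368 0.4333 1.3102]
clip n 764 med [ 0.4896 -0.4036  0.0156] min [ 0.3278 -0.4541  0.012 ] max [ 0.5531 -0.0003  1.3102]
candle n 426 med [0.5046 0.0651 0.0229] min [ 0.3278 -0.0003  0.012 ] max [0.6462 0.1709 1.3102]
coast n 443 med [ 0.5466 -0.1019  0.0265] min [ 0.3278 -0.1917  0.012 ] max [ 0.6446 -0.0003  1.3102]
long n 952 med [0.4491 0.2241 0.0203] min [ 0.3278 -0.0003  0.0121] max [0.4814 0.3062 1.3102]
med n 905 med [0.4825 0.0111 0.0225] min [ 0.3278 -0.0498  0.0123] max [0.5618 0.0908 1.3102]
short n 413 med [ 0.4631 -0.1997  0.0168] min [ 0.3278 -0.2467  0.012 ] max [ 0.5423 -0.0003  1.3102]
```

```bash
python3 - <<'E'
from h import *
import pickle
for i,y in enumerate((-.42,-.14,.14,.42)):
    goto([.55,y,.25],[np.pi,0,1.5708]); 
    im,d,c=snap("wrist"); cv2.imwrite(f"pics/w{i}.png",im); pickle.dump((im,d,c),open(f"w{i}.pkl","wb"))
    print(get_time_s(),get_q(),get_tool_pos(),c["C"])
a=[cv2.imread(f"pics/w{i}.png") for i in range(4)]
cv2.imwrite("pics/wm.png",cv2.resize(np.vstack([np.hstack(a[:2]),np.hstack(a[2:])]),(800,600),interpolation=cv2.INTER_AREA))
E
```

```text
1.925 [ 0.7953  0.547  -0.3082  1.661   0.1952  0.9645  0.4134] [ 0.5482 -0.4224  0.2497] [ 0.548  -0.35    0.3917]
3.0583 [ 0.4488  0.3925 -0.3635  1.9372  0.1846  0.8431 -0.0164] [ 0.5503 -0.1426  0.25  ] [ 0.5498 -0.0697  0.392 ]
4.1917 [-0.0074  0.3987 -0.4195  1.9369  0.214   0.8496 -0.5442] [0.5507 0.1371 0.2497] [0.5503 0.2101 0.3917]
5.325 [-0.4271  0.5626 -0.4338  1.6582  0.2755  0.9831 -0.9605] [0.5517 0.4166 0.2497] [0.551  0.4898 0.3915]
```

View pics/wm.png

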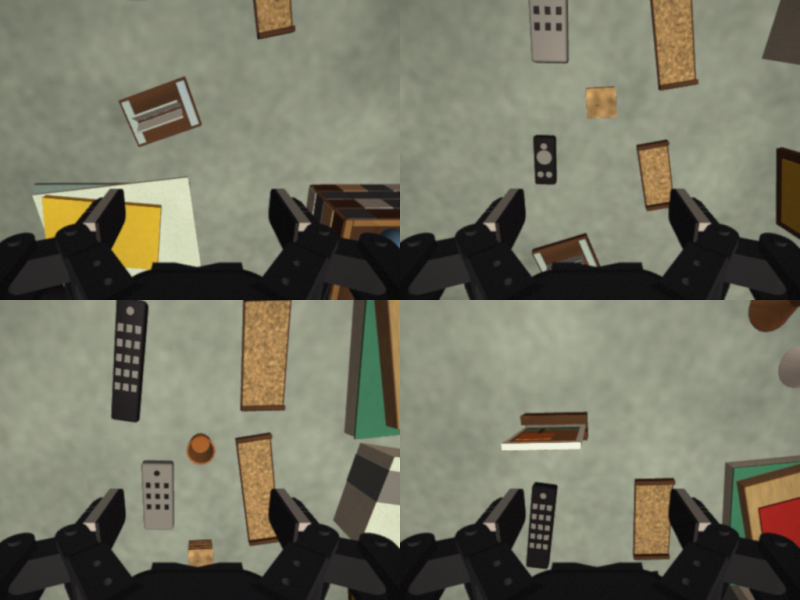

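The four wrist pictures show everything clear of the gripper. In w0 (upper left) the clip is near (160,110) with its jaws along its long side. In w3 (lower right) the panel stands in its slot near (550,430). I'll take settled pairs of pictures over each item and measure heights and poses from those.

```bash
cat > m.py <<'E'
from h import *
OBJ={"long":((.449,.225),.02,.170,.042),"med":((.482,.012),.022,.125,.052),"short":((.463,-.203),.016,.085,.036),
"rl":((.6595,.0137),.006,.19,.058),"rm":((.654,.237),.006,.145,.068),"rs":((.6525,-.236),.006,.105,.052),"clip":((.49,-.405),.012,.11,.08)}
def seg(n,im,c,xy,half):
    hsv=cv2.cvtColor(im,cv2.COLOR_BGR2HSV); u=proj(c,[*xy,.01])[0]
    r=int(half*312/ (c["C"][2])*1.35)+12
    W=np.zeros(im.shape[:2],np.uint8); cv2.circle(W,tuple(int(v) for v in u),r,1,-1)
    if n[0]=="r": M=(hsv[...,0]>8)&(hsv[...,0]<24)&(hsv[...,1]>85)&(hsv[...,2]>95)
    else:
        lab=cv2.cvtColor(im,cv2.COLOR_BGR2LAB).astype(int); bg=np.median(lab[W>0],0) if n!="clip" else np.median(lab[:200].reshape(-1,3),0)
        df=np.abs(lab-np.median(lab[:230].reshape(-1,3),0)); M=(df[...,0]>34)|(df[...,1]>8)|(df[...,2]>10) if n!="med" else (df[...,1:].max(2)>5)|(df[...,0]>34)
    M=cv2.morphologyEx((M&(W>0)).astype(np.uint8),cv2.MORPH_CLOSE,np.ones((5,5)))
    return blob(M,u,150)
E
python3 - <<'E'
from m import *
import pickle
F=[]
for y in (-.5,-.42,-.24,-.16,.04,.1,.3,.38,.46):
    goto([.55,y,.25],[np.pi,0,1.5708]); pause(.25); F.append(snap("wrist"))
pickle.dump(F,open("F.pkl","wb")); print(get_time_s(),get_tool_pos())
use={"clip":(0,1),"short":(2,3),"rs":(2,3),"med":(4,5),"rl":(4,5),"long":(6,7,8),"rm":(6,7,8)}
vis=[f[0].copy() for f in F]
for n,(xy,z,L,W) in OBJ.items():
    cen=[]
    for i in use[n]:
        im,d,c=F[i]; k=seg(n,im,c,xy,L/2)
        if k is None: print(n,i,"none");continue
        ctr,s,a=rect(c,k,z); m=np.zeros(d.shape,np.uint8); cv2.drawContours(m,[k],-1,1,-1)
        m=cv2.erode(m,np.ones((5,5))); vv,uu=np.nonzero(m*(d>0)); zz=(rays(c,np.c_[uu,vv])*d[vv,uu][:,None]+c["C"])[:,2]
        cen.append((c,proj(c,[*ctr,z])[0] if 0 else np.array(cv2.minAreaRect(k)[0])))
        print(n,i,ctr,np.round(s,1),round(a,4),"depth z",np.median(zz)); cv2.drawContours(vis[i],[k],-1,(0,0,255),1)
    if len(cen)>1: print("   tri",tri(*zip(*cen)))
cv2.imwrite("pics/v1.png",cv2.resize(np.vstack([np.hstack([vis[1],vis[3]]),np.hstack([vis[5],vis[7]])]),(800,600),interpolation=cv2.INTER_AREA))
E
```

```text
15.6417 [0.5508 0.4583 0.25  ]
long 6 [0.4353 0.198 ] [240.5  94.7] 1.0624 depth z 0.020051271855961617
long 7 [0.4255 0.1743] [244.6 216.6] -1.1671 depth z 0.2932484923544255
long 8 [0.4489 0.2297] [291.5 237.9] -0.0048 depth z 0.3272501038545883
   tri [0.4345 0.2001 0.0076]
med 4 [0.4857 0.0131] [122.7  52.1] 1.5462 depth z 0.02132090742214171
med 5 [0.4852 0.0149] [125.6  51.2] 1.5408 depth z 0.0213831169330424
   tri [0.4834 0.0141 0.0144]
short 2 [ 0.4653 -0.2053] [84.6 37.4] 1.5173 depth z 0.015389996807007755
short 3 [ 0.4661 -0.2033] [85.8 37.8] 1.5432 depth z 0.01540025047886473
   tri [ 0.4637 -0.2045  0.0075]
rl 4 [0.6589 0.0136] [191.5  55.2] -1.4079 depth z 0.005679945318669777
rl 5 [0.6584 0.0158] [196.4  56.3] -1.4206 depth z 0.005704691588778343
   tri [ 0.6614  0.0161 -0.0121]
rm 6 [0.6519 0.238 ] [148.3  67.4] -1.5664 depth z 0.005681252744350884
rm 7 [0.6516 0.236 ] [144.7  66.7] -1.5492 depth z 0.005763531152177981
rm 8 [0.6517 0.235 ] [143.1  66.6] -1.5476 depth z 0.00580463484530197
   tri [0.6502 0.2448 0.0139]
rs 2 [ 0.6522 -0.2359] [106.4  49.3] -1.3862 depth z 0.005658647698484093
rs 3 [ 0.6523 -0.2364] [105.4  49.4] -1.388 depth z 0.0056966463090039055
   tri [ 0.6517 -0.2332  0.0097]
clip 0 [ 0.4912 -0.4074] [109.8  79.8] 0.3325 depth z 0.01177316314127888
clip 1 [ 0.4915 -0.4067] [110.3  79.6] 0.3324 depth z 0.011803857969939685
   tri [ 0.4912 -0.406   0.0106]
```

View pics/v1.png

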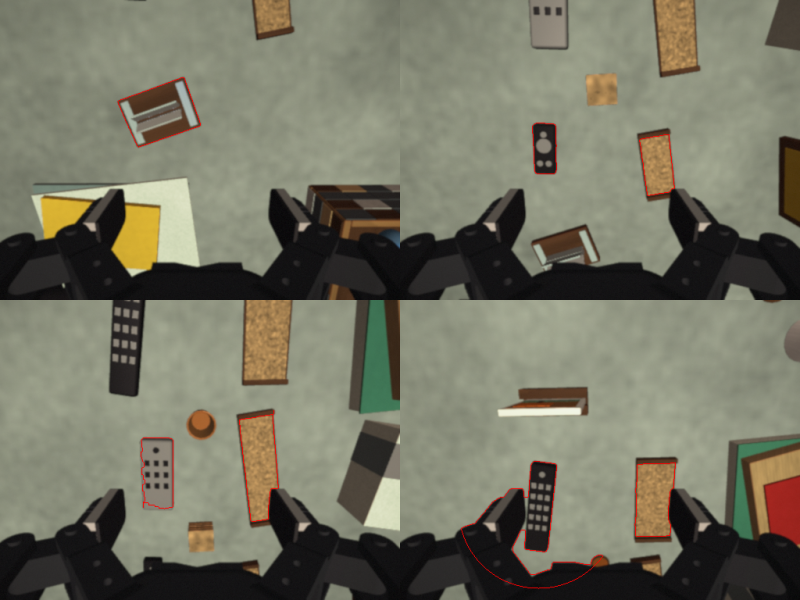

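Contours are clean apart from the long remote, where a finger is in the way, and ragged edges on the medium one. Next I'll take aligned close views of the remotes, rests, and the panel's white top edge (around (540,408) in the last tile).

```bash
python3 - <<'E'
from m import *
import pickle
pts={"panel":(.485,.46),"panel2":(.485,.42),"long":(.45,.285),"rm":(.652,.29),"rl":(.66,.07),"med":(.483,.06),"short":(.465,-.15),"rs":(.652,-.19)}
F={}
for n,(x,y) in pts.items():
    goto([x,y,.30],[np.pi,0,1.5708]); pause(.25); F[n]=snap("wrist")
pickle.dump(F,open("G.pkl","wb")); print(get_time_s())
vis=[]
for n in ("long","rm","rl","med","short","rs"):
    xy,z,L,W=OBJ[n]; im,d,c=F[n]; im=im.copy(); im[265:]=np.median(im[:200].reshape(-1,3),0)
    if n=="med":
        lab=cv2.cvtColor(im,cv2.COLOR_BGR2LAB).astype(int); u=proj(c,[*xy,.02])[0]; print("med lab in/out",lab[int(u[1])-3:int(u[1])+3,int(u[0])-3:int(u[0])+3].reshape(-1,3).mean(0),np.median(lab[:260].reshape(-1,3),0))
    k=seg(n,im,c,xy,L/2); print(n,*rect(c,k,z)); v=F[n][0].copy(); cv2.drawContours(v,[k],-1,(0,0,255),1); vis.append(v)
tc=[]
for n in("panel","panel2"):
    im,d,c=F[n]; u=proj(c,[.485,.41,.128])[0]; hsv=cv2.cvtColor(im,cv2.COLOR_BGR2HSV)
    W=np.zeros(d.shape,np.uint8); cv2.circle(W,tuple(int(v) for v in u),90,1,-1)
    M=(hsv[...,2]>185)&(hsv[...,1]<45)&(W>0); k=blob(M,None,50); print(n,*rect(c,k,.128)); tc.append((c,np.array(cv2.minAreaRect(k)[0])))
    v=im.copy(); cv2.drawContours(v,[k],-1,(0,0,255),1); vis.append(v)
print("tri panel top",tri(*zip(*tc)))
cv2.imwrite("pics/v2.png",cv2.resize(np.vstack([np.hstack(vis[:3]),np.hstack(vis[3:6]),np.hstack(vis[6:]+[vis[0]*0])]),(800,600),interpolation=cv2.INTER_AREA))
E
```

```text
23.45
long [0.4501 0.2277] (169.93258666992188, 42.13096237182617) 1.4230116589520014
rm [0.6521 0.2346] (157.8634490966797, 65.82746887207031) -1.5469826004017333
rl [0.6588 0.0137] (204.19004821777344, 56.72753143310547) -1.407435379013103
med lab in/out [ 95.2778 128.9444 133.    ] [154. 123. 138.]
med [0.4831 0.0135] (123.77062225341797, 48.900001525878906) 1.5449668600144362
short [ 0.4642 -0.2035] (86.33306884765625, 36.311058044433594) 1.5372476875948413
rs [ 0.6525 -0.2378] (112.86681365966797, 50.56132125854492) -1.3861395112248251
panel [0.4884 0.4126] (89.96613311767578, 7.9834794998168945) -0.0019285281033808803
panel2 [0.4881 0.4122] (89.4745101928711, 8.114555358886719) 0.01732018023852057
tri panel top [0.4883 0.4113 0.1244]
```

View pics/v2.png

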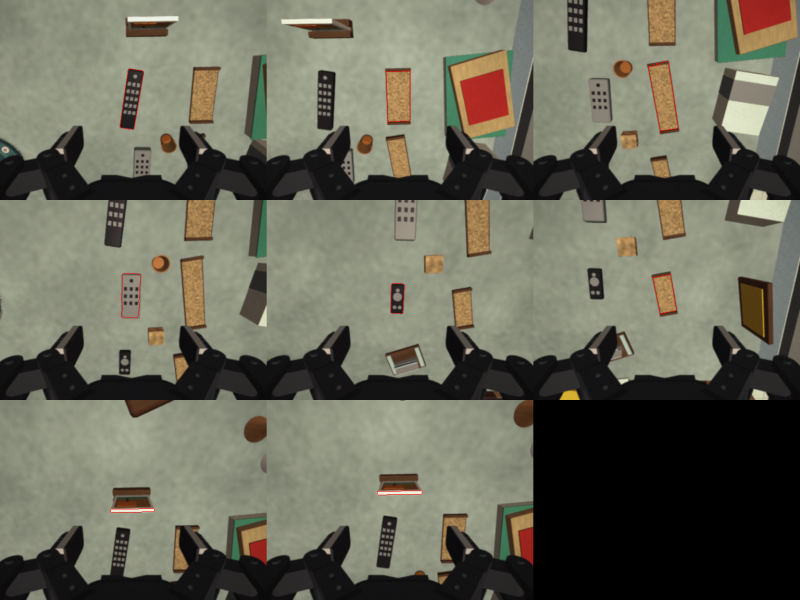

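All contours are now clean, and the panel's top strip is found at (.488,.412). I'll get the slot line from the block's far edge, then pick and place the long remote.

```bash
cat >> h.py <<'E'
PI=np.pi
def pick_place(xy,yaw,pxy,pyaw,zg=.002,drop=.001):
    yaw%=PI; pyaw%=PI
    zp=zg+.006+drop
    goto([*xy,.12],[PI,0,yaw]); movel([*xy,zg],.12,None,15); 
    move_gripper(0.); pause(.2); print("grip",get_grip_width(),get_tool_pos(),get_finger_force())
    movel([*xy,.12],.15); print("held",get_grip_width())
    goto([*pxy,.12],[PI,0,pyaw]); movel([*pxy,zp+.03],.15); r=movel([*pxy,zp],.05,None,8); print("stop",r,get_tool_pos(),get_contact_force())
    move_gripper(1.); movel([*pxy,.15],.15); print(get_time_s())
E
python3 - <<'E'
from h import *
import pickle
F=pickle.load(open("G.pkl","rb"))
for n in("panel","panel2","long"):
    im,d,c=F[n]; hsv=cv2.cvtColor(im,cv2.COLOR_BGR2HSV)
    u=proj(c,[.488,.43,.03])[0].astype(int); W=np.zeros(d.shape,bool); W[max(0,u[1]-35):u[1]+12,u[0]-70:u[0]+70]=1
    M=W&((hsv[...,0]<16)|(hsv[...,0]>170))&(hsv[...,1]>70)&(hsv[...,2]<140); k=blob(M,None,50); P=cast(c,k[:,0],.03)
    t=P[P[:,1]>np.percentile(P[:,1],60)]
    bins=[(x,P[np.abs(P[:,0]-x)<.004][:,1].max()) for x in np.arange(.445,.54,.015) if (np.abs(P[:,0]-x)<.004).any()]
    print(n,P.min(0),P.max(0),np.polyfit(*np.array(bins).T,1),np.array(bins)[:,1])
pick_place((.4498,.2268),1.4225,(.6588,.0137),-1.4075)
E
```

```text
panel [0.4377 0.4156 0.03  ] [0.5355 0.4379 0.03  ] [0.0082 0.433 ] [0.4366 0.4366 0.4366 0.4366 0.4379 0.4379 0.4365]
panel2 [0.4386 0.4156 0.03  ] [0.5359 0.4358 0.03  ] [0.0016 0.4336] [0.4343 0.4343 0.4343 0.4344 0.4344 0.4344 0.4344]
long [0.4493 0.4185 0.03  ] [0.5485 0.4232 0.03  ] [0.0135 0.4155] [0.4219 0.4219 0.422  0.422  0.422  0.4232]
grip 0.47502691193781243 [0.4501 0.2269 0.0027] 61.621209383010864
held 0.472850046701563
stop True [0.6581 0.0134 0.0088] [0.0946 0.2115 4.756 ]
32.0417
```

```bash
python3 - <<'E'
from h import *
pick_place((.4834,.0133),1.545,(.652,.2358),-1.547)
pick_place((.4643,-.2037),1.538,(.6524,-.2365),-1.387,zg=0.,drop=.001)
goto([.655,-.06,.34],[PI,0,1.5708]); pause(.25)
im,d,c=snap("wrist"); cv2.imwrite("pics/c1.png",im)
t=snap("top"); cv2.imwrite("pics/c2.png",cv2.resize(t[0][120:270,60:420],None,fx=1.42,fy=1.42)); 
cv2.imwrite("pics/c12.png",np.vstack([im[:360],cv2.resize(t[0][120:270,60:420],(512,213),interpolation=cv2.INTER_CUBIC)]))
import pickle; pickle.dump((im,d,c,t),open("C.pkl","wb"))
E
```

```text
grip 0.5920435625293684 [0.4837 0.0132 0.0029] 62.6594352722168
held 0.5956518157093665
stop True [0.6513 0.2354 0.009 ] [-0.0958 -0.3686  4.3803]
39.3667
grip 0.40138401238926585 [ 0.4645 -0.2039  0.0007] 60.844327211380005
held 0.40196179588738373
stop True [ 0.6516 -0.2364  0.0068] [-0.9035  0.0296  4.1018]
47.675
```

View pics/c12.png

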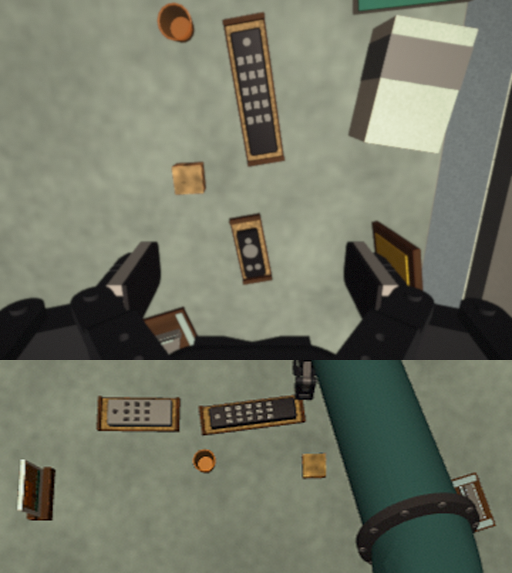

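The long and short remotes sit on their rests in the wrist view ((253,90) and (250,248)) and the medium one in the top view (138,413). The candle and coasters look unmoved. Now the panel.

```bash
python3 - <<'E'
from h import *
x,y=.488,.4145; C=(.4914,-.407); a=.3325
goto([.52,.2,.30],[PI,0,.8]); goto([x,y,.22],[PI,0,0]); print(get_q())
print(movel([x,y,.080],.12,None,15)); move_gripper(0.); pause(.2); print("grip",get_grip_width(),get_tool_pos(),get_contact_force())
z0=get_tool_pos()[2]; movel([x,y,.22],.12); print(get_grip_width(),get_contact_force())
goto([.55,0,.27],[PI,0,.17]); goto([*C,.20],[PI,0,a]); pause(.3)
print(get_tool_pos(),get_eef_rot(),get_time_s())
im,d,c=snap("wrist"); cv2.imwrite("pics/p1.png",im); s=snap("scene")[0]; cv2.imwrite("pics/p2.png",cv2.resize(s[130:250,60:220],None,fx=4,fy=4,interpolation=cv2.INTER_CUBIC))
print("z0",z0)
E
```

```text
[-0.5575  0.5118 -0.3056  1.8079  0.1987  0.852  -2.5304]
False
grip 0.08480409943739854 [0.488  0.4139 0.0801] [-0.1987 -1.6229  3.5255]
0.0850943731898427 [-0.7997 -1.0066 -1.2422]
[ 0.492  -0.4062  0.2002] [ 3.1415 -0.0004  0.3339] 58.1417
z0 0.0800863700033993
```

View pics/p1.png

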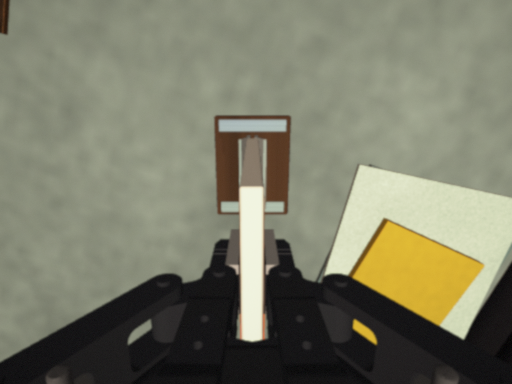

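View pics/p2.png

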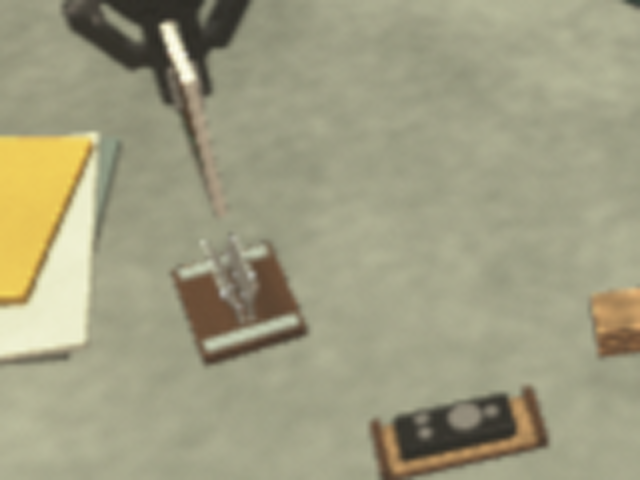

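The panel (white top edge, column ~252, far corner at row ~186) is in line with the clip base (columns 215–290). I'll check the offset along the width numerically, then press down.

```bash
python3 - <<'E'
from h import *
c=camera_params("wrist"); c["C"]=-c["R"].T@c["t"]; im=cv2.imread("pics/p1.png"); h=cv2.cvtColor(im,cv2.COLOR_BGR2HSV)
C=np.array((.4914,-.407)); a=.3325; R=np.array([[np.cos(a),np.sin(a)],[-np.sin(a),np.cos(a)]])
M=((h[...,2]>215)&(h[...,1]<45)); M[:,:225]=0; M[:,280:]=0; M[:160]=0; k=blob(M,(252,260),50)[:,0]
print("rows",k[:,1].min(),k[:,1].max()); top=k[k[:,1]==k[:,1].min()].mean(0); bot=k[k[:,1]==k[:,1].max()].mean(0)
print("panel ends in clip frame",(cast(c,[top,bot],.2+.048)[:,:2]-C)@R.T)
m=np.abs(im.astype(int)-np.median(im[:110].reshape(-1,3),0)).max(2)>30; m[:100]=0;m[225:]=0;m[:,:190]=0;m[:,320:]=0
k=blob(m,(252,130),50); x0,y0,w,hh=cv2.boundingRect(k); print(x0,y0,w,hh,"base far edge corners",(cast(c,[[x0,y0],[x0+w,y0],[x0,y0+hh],[x0+w,y0+hh]],.012)[:,:2]-C)@R.T)
E
```

```text
rows 187 340
panel ends in clip frame [[ 0.0449  0.0006]
 [-0.0135  0.0003]]
214 115 77 110 base far edge corners [[ 0.0542  0.0391]
 [ 0.0543 -0.0403]
 [-0.0681  0.0431]
 [-0.0681 -0.0448]]
```

```bash
python3 - <<'E'
from h import *
C=np.array((.4911,-.4071))
movel([*C,.130],.12); f0=get_contact_force()
r=movel([*C,.0825],.04,None,25); pause(.2); print(r,get_tool_pos(),get_contact_force()-f0,get_grip_width())
z=get_tool_pos()[2]; print("home target .0841, got",z)
move_gripper(1.); pause(.2); movel([*C,.25],.12); pause(.3)
im,d,c=snap("wrist"); s=snap("scene"); t=snap("top")
cv2.imwrite("pics/e1.png",np.vstack([im[:300],cv2.resize(s[0][130:270,60:420],(512,199),interpolation=cv2.INTER_CUBIC)]))
h=cv2.cvtColor(im,cv2.COLOR_BGR2HSV); u=proj(c,[*C,.132])[0]; print("u",u,get_time_s())
for z in(.132,): 
    W=np.zeros(d.shape,np.uint8); cv2.circle(W,tuple(int(v) for v in u),110,1,-1)
    k=blob((h[...,2]>200)&(h[...,1]<45)&(W>0),u,50); print(*rect(c,k,z))
    m=np.zeros(d.shape,np.uint8); cv2.drawContours(m,[k],-1,1,-1); vv,uu=np.nonzero(m*(d>0)); print("top z",np.median((rays(c,np.c_[uu,vv])*d[vv,uu][:,None]+c["C"])[:,2]))
E
```

```text
False [ 0.4914 -0.4071  0.084 ] [-2.4124  1.9908 12.4639] 0.08743083161055186
home target .0841, got 0.08402778860754688
u [251.9372 183.4949] 63.4417
[ 0.4917 -0.4068] (88.32228088378906, 7.2038960456848145) 0.33704307623673047
top z 0.1312311340465135
```

View pics/e1.png

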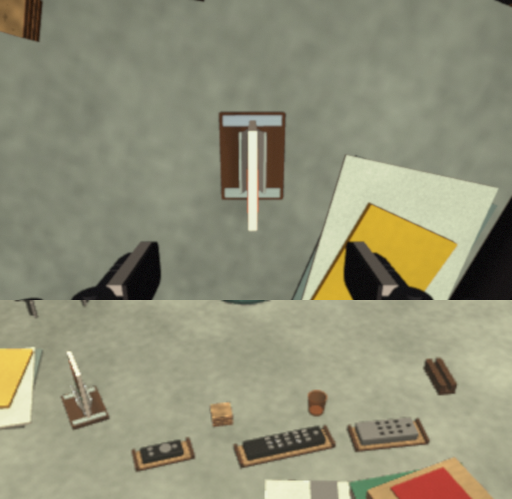

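The panel stands upright in the jaws, home by both TCP height and depth. Next, a centring check of the three remotes from close up.

```bash
python3 - <<'E'
from m import *
V=[]
for n,r,xy,z,L in(("short","rs",(.6524,-.2365),.022,.085),("long","rl",(.6588,.0137),.026,.17),("med","rm",(.652,.2358),.028,.125)):
    goto([xy[0],xy[1]+.05,.27],[PI,0,1.5708]); pause(.25); im,d,c=snap("wrist")
    h=cv2.cvtColor(im,cv2.COLOR_BGR2HSV); u=proj(c,[*xy,.02])[0]
    W=np.zeros(d.shape,np.uint8); cv2.circle(W,tuple(int(v) for v in u),int(312*L*.75/c["C"][2])+10,1,-1); W[255:]=0
    ck=(h[...,0]>8)&(h[...,0]<24)&(h[...,1]>85)&(h[...,2]>95)&(W>0)
    k=blob(cv2.morphologyEx(ck.astype(np.uint8),cv2.MORPH_CLOSE,np.ones((3,3))),u,100)
    kr=cv2.convexHull(k); m=np.zeros(d.shape,np.uint8); cv2.drawContours(m,[kr],-1,1,-1)
    rm=(m>0)&(h[...,1]<75); rm=cv2.morphologyEx(rm.astype(np.uint8),cv2.MORPH_CLOSE,np.ones((9,9))); rm=cv2.morphologyEx(rm,cv2.MORPH_OPEN,np.ones((5,5)))
    ko=blob(rm,None,100); A=rect(c,kr,.006);B=rect(c,ko,z); e=B[0]-A[0]; a=A[2]
    print(r,*A,"|",n,*B,"| along/across mm",1000*(e@[np.cos(a),np.sin(a)]),1000*(e@[-np.sin(a),np.cos(a)]),"dyaw",np.degrees(B[2]-a))
    v=im.copy(); cv2.drawContours(v,[kr],-1,(0,0,255),1); cv2.drawContours(v,[ko],-1,(255,0,0),1); p=u.astype(int); V.append(v[max(0,p[1]-150):][:300,p[0]-130:p[0]+130])
print(get_time_s())
cv2.imwrite("pics/f.png",np.hstack([cv2.resize(v,(260,300)) for v in V]))
E
```

```text
rs [ 0.6523 -0.2359] (106.47515869140625, 50.2428092956543) -1.3865487225710726 | short [ 0.6531 -0.2354] (82.80123138427734, 49.5043830871582) -1.3878290206203714 | along/across mm -0.3154180511854022 0.8034411808861313 dyaw -0.07335567474365029
rl [0.6586 0.0163] (196.7371063232422, 56.106327056884766) -1.406084590418701 | long [0.6598 0.0144] (167.3726806640625, 54.52641296386719) -1.4077422251049505 | along/across mm 2.0891521205412875 0.9107390020441818 dyaw -0.0949754714965931
rm [0.6519 0.237 ] (146.56385803222656, 65.54717254638672) -1.5523977036341376 | med [0.6486 0.2348] (122.85070037841797, 56.20114517211914) -1.5514129145167022 | along/across mm 2.057725721022168 -3.3164946724321687 dyaw 0.056424260139466866
67.2833
```

View pics/f.png

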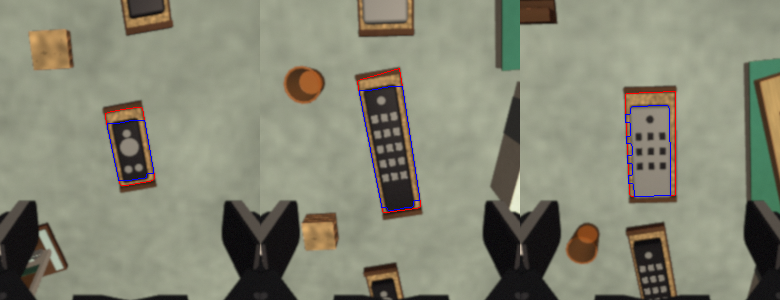

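The rest outline takes in the lips unevenly in these crops, so I'll do one bias-free check. The arm moves aside, and the top camera compares each remote with its rest as measured by the same camera before placing.

```bash
python3 - <<'E'
from h import *
goto([.25,-.65,.3],[PI,0,.3]); pause(.3); im,d,c=snap("top"); h=cv2.cvtColor(im,cv2.COLOR_BGR2HSV); cv2.imwrite("pics/t9.png",im)
i0=cv2.imread("pics/top0.png").astype(int)
for n,r,xy,a,z in(("short","rs",(.6524,-.2358),-1.3711,.022),("long","rl",(.6595,.0137),-1.4084,.026),("med","rm",(.6539,.2373),-1.5399,.028)):
    u=proj(c,[*xy,.02])[0]; W=np.zeros(d.shape,np.uint8); cv2.circle(W,tuple(int(v) for v in u),45,1,-1)
    M=(np.abs(im.astype(int)-i0).max(2)>25)&(W>0); M=cv2.morphologyEx(M.astype(np.uint8),cv2.MORPH_CLOSE,np.ones((5,5))); k=blob(M,u,50)
    A=rect(c,k,z); e=A[0]-xy; print(n,*A,"along/across",1000*(e@[np.cos(a),np.sin(a)]),1000*(e@[-np.sin(a),np.cos(a)]),"dyaw",np.degrees(A[2]-a))
for q in((204,191),(281,194)):
    s=np.s_[q[1]-14:q[1]+14,q[0]-14:q[0]+14]; print("bystander diff",np.abs(im[s].astype(int)-i0[s]).mean())
print(get_time_s())
E
```

```text
short [ 0.6498 -0.2359] (87.43954467773438, 38.83573913574219) -1.3848042521885298 along/across -0.4553614823862637 -2.590956973509954 dyaw -0.7851958117856779
long [0.6558 0.0128] (171.3605499267578, 46.29393005371094) -1.4082469107762772 along/across 0.23804817007498322 -3.805106223072053 dyaw 0.008771366408257597
med [0.6498 0.2307] (126.72704315185547, 53.91498565673828) -1.5398457718469711 along/across 6.446209969619035 -4.253200954282656 dyaw 0.0031070442993462507
bystander diff 1.3703231292517006
bystander diff 1.2733843537414966
71.1833
```

Bystanders are unmoved. The medium remote may be a few mm off, but the views disagree because of parallax. I'll look again with the wrist camera straight above each rest, which removes it.

```bash
python3 - <<'E'
from m import *
import pickle
V=[];G=[]
for n,xy,yaw,z,L in(("short",(.6524,-.2362),-1.387,.022,.085),("long",(.6588,.0137),-1.4075,.026,.17),("med",(.652,.2358),-1.547,.028,.125)):
    y=yaw+PI; g=[xy[0]-.073*np.cos(y),xy[1]-.073*np.sin(y),.22]
    goto(g,[PI,0,y]); pause(.3); im,d,c=snap("wrist"); G.append((n,xy,im,d,c))
    # profile along/across through remote in rest frame, metric warp at cork height
    e=np.array([np.cos(y),np.sin(y)]); f=np.array([-e[1],e[0]])
    q=np.array([[-.12,-.05],[.12,-.05],[.12,.05],[-.12,.05]]); w=np.array(xy)+q[:,:1]*e+q[:,1:]*f
    H=cv2.getPerspectiveTransform(proj(c,np.c_[w,np.full(4,.006)]).astype(np.float32),((q+[.12,.05])*3200).astype(np.float32))
    V.append(cv2.warpPerspective(im,H,(768,320))); print(n,c["C"][:2]-xy,c["C"][2])
pickle.dump(G,open("N.pkl","wb")); print(get_time_s())
cv2.imwrite("pics/g.png",np.vstack([v[60:260] for v in V]))
E
```

```text
short [-0.0006 -0.0012] 0.3621322567351022
long [-0.0002 -0.0023] 0.3618392904855118
med [ 0.0001 -0.0025] 0.3618915141760313
76.075
```

View pics/g.png

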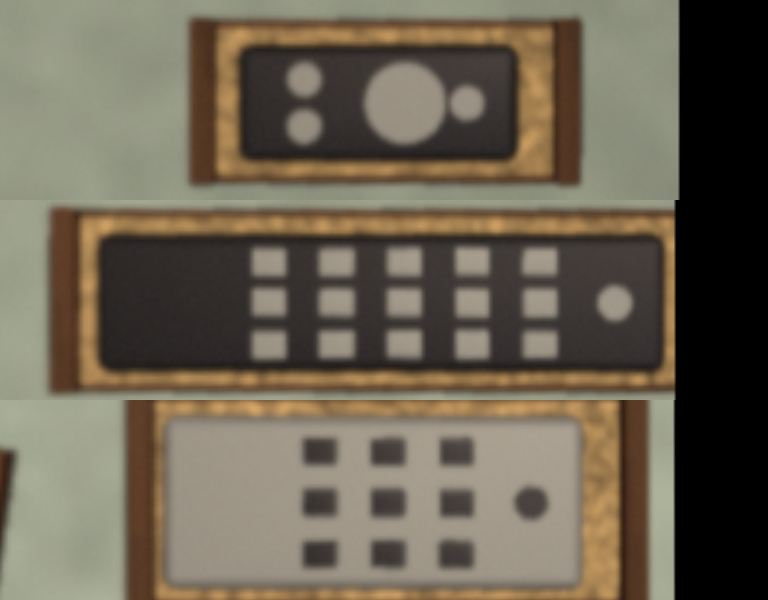

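Seen straight from above (3.2 px/mm), the gaps to the lips are:

| Remote | Left gap (px) | Right gap (px) | Offset |
|---|---|---|---|
| Short | 25 | 38 | −2 mm |
| Long | 20 | ~25 | about −0.8 mm, fine |
| Medium | 10 | 38 | −4.4 mm |

I'll correct the medium and short remotes.

```bash
python3 - <<'E'
from h import *
V=[]
for n,rest,yaw,cur,tgt,z in(("med",(.652,.2358),-1.547,-.0032,.0011,.009),("short",(.6524,-.2362),-1.387,-.0016,.0005,.007)):
    y=yaw+PI; e=np.array([np.cos(y),np.sin(y)]); p=np.array(rest)+cur*e; t=np.array(rest)+tgt*e
    goto([*p,.12],[PI,0,y]); movel([*p,z],.12,None,12); move_gripper(0.); pause(.15); print(n,get_grip_width(),get_tool_pos())
    movel([*p,z+.012],.06); movel([*t,z+.012],.03); pause(.2); print(get_tool_pos(),t); print(movel([*t,z],.04,None,8),get_tool_pos()); move_gripper(1.); movel([*t,.14],.15)
    xy=rest; g=[xy[0]-.073*e[0],xy[1]-.073*e[1],.25]; goto(g,[PI,0,y]); pause(.3); im,d,c=snap("wrist"); f=np.array([-e[1],e[0]])
    q=np.array([[-.12,-.05],[.12,-.05],[.12,.05],[-.12,.05]]); w=np.array(xy)+q[:,:1]*e+q[:,1:]*f
    H=cv2.getPerspectiveTransform(proj(c,np.c_[w,np.full(4,.006)]).astype(np.float32),((q+[.12,.05])*3200).astype(np.float32)); V.append(cv2.warpPerspective(im,H,(768,320))[20:300])
    print(get_time_s())
cv2.imwrite("pics/g2.png",np.vstack(V))
E
```

```text
med 0.5898851171605696 [0.6528 0.233  0.0101]
[0.6519 0.2368 0.0208] [0.652  0.2369]
True [0.6525 0.237  0.0101]
81.8417
short 0.3978182005758274 [ 0.6534 -0.2379  0.0078]
[ 0.6522 -0.2357  0.0188] [ 0.6523 -0.2357]
True [ 0.6527 -0.2359  0.0078]
88.8083
```

View pics/g2.png

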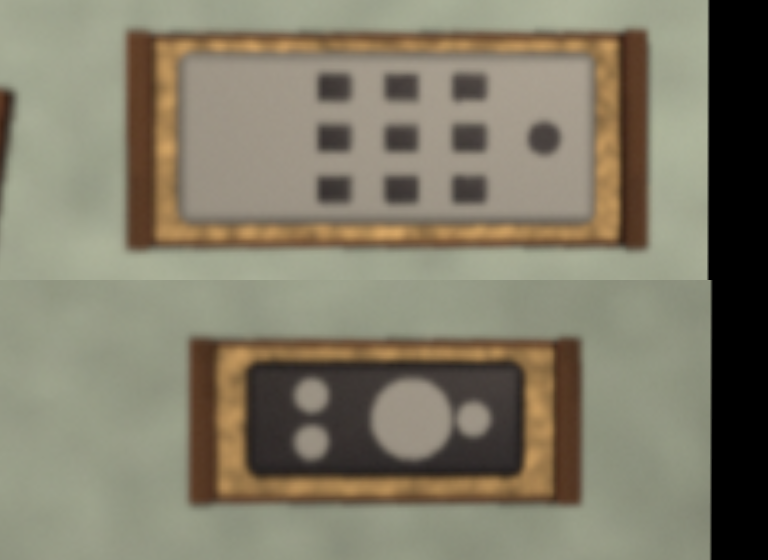

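Both are now centred: the medium remote has gaps of 27 and 27 px, the short one 32 and 32 px. The gripper is clear of everything, so I'm handing in.

```bash
python3 -c "
from workcell import *
print(sign_off(),get_time_s())"
```

```text
the job is handed in; nothing more can be done
the job is handed in; nothing more can be done
```

The job is handed in at about 89 s of the 115 s allowed: all three remotes lie keys up on their rests, centred to about 1 mm, the photo panel is upright and fully home in the clip, and the candle glass and coasters were unmoved when last checked, before the final small corrections to the medium and short remotes.

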